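# Run the locked gauge carriage to its stop

### The job

Press the lock button on the slide carriage and, keeping it pressed down, push the carriage along its rail until it rests against the tall stop with the star knob; then let the button come back up so that the carriage is locked there, and move clear. Do it with the fingertips only: leave the steel gauge block untouched in its nest and do not disturb the other loose things.

Things in the scene. Friction and masses are not known exactly. Their poses are not given: they have to be found in the camera images.
- riser: fixed plywood riser board on four legs, standing on the cabinet over some bagged trays; all the work is on it. 510 mm (x) by 600 mm (y), 18 mm thick, its top at z = 0.135. Origin under its middle at z = 0.
- slide_rail: fixed aluminium slide rail screwed to the riser board, 440 mm long along its own y axis, 90 mm wide along x, 20 mm high; origin at the centre of its underside (z = 0.135, the board's top). Its -x side faces the robot. The carriage can slide only along the rail's y axis, either way.
- carriage (a joint): position of the carriage along the rail's +y axis in m, 0 at the start, where its middle is at the rail's middle; grows towards the rail's +y end. While the lock button is up, a pin between rack teeth locks the carriage (1 mm of play); with the button held down it slides with 1 to 2 N. It does not spring back.
- carriage_mid (a point): centre of the grey carriage's deck top, 36 mm above the board. The deck is 120 mm (rail's x) by 90 mm (rail's y), 12 mm thick, and has the rail's directions. Its front half (-x) carries the lock button between two lips, its back half (+x) a nest with a steel gauge block.
- lock_button (a joint): how far the lock button is pressed, in m: 0 up (carriage locked), 0.006 fully down. A spring pushes it up, 4 N at the top and 6.4 N fully down. Over 2.5 mm of travel frees the carriage; beyond 3 mm counts as held down. Against a stop (within 3 mm) it comes fully up again; under a rack tooth it would stay half down.
- lock_button_top (a point): centre of the black lock button's flat top, 45 mm above the board when up, 39 mm fully down; 36 mm from the carriage's middle towards the rail's -x. It is 32 mm (x) by 36 mm (y). Beside it on either side along y stands a grey lip of the carriage, 10 mm thick, top 59 mm high; the pocket between the lips is 54 mm wide along y, so a fingertip on the button can push the lip ahead.
- tall_stop_mid (a point): point on the rail's centre line, 36 mm above the board, in the middle of the tall stop: a steel saddle 104 mm across the rail and 25 mm along it, 50 mm high, with a black six-lobed star knob on top (76 mm high in all). Fixed near one end of the rail, +y or -y, at a place that varies. The carriage rests against it when carriage_mid is 57.5 mm from this point.
- low_stop_mid (a point): the same point in the low stop, fixed near the other end of the rail: a steel saddle of the same footprint, only 37 mm high, with two small screw heads on top and no knob. Not the goal.
- gauge: steel gauge block 24 x 60 x 24 mm, loose, standing in the carriage's nest 35 mm from the carriage's middle towards the rail's +x, long axis along the rail; origin at the centre of its underside. The nest's rim is 10 mm high and leaves 1 to 2 mm of play all round. The block's top is 60 mm above the board.
- spare_key: loose hex key, 28 x 87 x 7 mm, lying on the board behind the rail (bystander)
- marker: loose marker pen, 134 mm long and 16 mm thick, lying in front of the rail (bystander)
- tape: loose roll of masking tape, 94 mm across and 24 mm high, lying at the back (bystander)

How it is judged:
By the outcome, as a careful person would: the job done as asked, in the order asked, and still so for the second after the job is handed in, with the robot touching nothing.
It also fails if it takes over 40 s, if anything falls off the work surface, if the arm or the gripper's body presses on something with over 40 N, if the wrist force passes 120 N, or if a joint passes its speed limit or range.

### The arm

A 6-joint arm with a two-finger parallel gripper is mounted at the origin on a cart in front of the work surface, level with it; the furniture and walls round the work are solid. World frame = base frame: x ahead of the robot, y to its left, z up, the work surface at z = 0. Lengths are in m, angles in rad, forces in N, time in s.
With the tool pointing down it reaches from about 0.25 to 0.775 m from the base axis. Payload 4 kg.
Tool frame: the origin (TCP) lies at the centre of the arm's flange, where the gripper is bolted on; the fingertips stand ahead of it and the grasp point (between the pads) lies 180 mm ahead of it (robot.tcp_to_tips is the z of the fingertips in the tool frame, in m); z points along the fingers, y is the direction in which the jaws open and shut (so a half turn about z gives the same grasp; the last joint's range is limited). The gripper opens to 94 mm and grips with 3 to 60 N. Pads are 16 mm wide; open, the fingers measure 119 mm over their backs; the gripper's body (75 mm by 177 mm) begins 78 mm behind the grasp point.
Start: joints at [1.093, 0.087, 1.371, -0, 1.684, -0.103], TCP at [0.201, 0.512, 0.405] pointing down, gripper open.
Joint ranges: [-3.1, 3.1], [-0.76, 2.03], [0.27, 2.55], [-1.08, 4.22], [0.17, 2.65], [-2.57, 2.57]. Speed limits (rad/s): [2.79, 2.79, 3.14, 3.14, 3.14, 3.14].

### API

Orientations are given as [roll, pitch, yaw] about the fixed x, y, z axes, in that order (R = Rz(yaw) Ry(pitch) Rx(roll)).
In Python, from bench import robot gives the robot as it stands.
- The arm moves only by the tool move_arm, never from a script. Its argument "increments" is a list that holds one entry, the list of rows, each a list of 7 numbers: the opening, from 0 (shut) to 1 (fully open), then the shift along the tool's x, y, z as a fraction of full scale, then the turn, a rotation vector about the tool's x, y, z as a fraction of full scale. In form: [[[jaw, dx, dy, dz, rx, ry, rz], ...]]. A call has 1 to 8 rows; each row is the pose to reach, as a shift and turn from the pose commanded when the call began, along the tool's axes at that moment; what a row does not reach only later rows make up. Full scale, the value 1, is 0.1 m for a shift and pi/2 rad for a turn. A row lasts 1/12 s, in which the tool goes at most 41.7 mm and 7.16 degrees, less where a joint would pass 70% of its speed; a pose out of reach is approached as far as the arm can. A call with a number of a shift or a turn outside -1 to 1 is refused whole. A call with a gripper value outside its range is refused whole. The fingers move at their own pace and stop on an object; the grip force is fixed at half the most. Time passes only in rows, so rows that repeat a pose let the fingers close. It gives the time, the measured TCP pose, the force and the opening at its end, in the units of the state.
- robot.get_obs(): the state, without advancing time (a new reading comes with each control period).
- robot.snapshot(name): name is "scene" or "top"; returns (picture, depth): 420x560x3 uint8, red, green, blue; 420x560 float32, m along the optical axis (not along the pixel's ray), 0 where there is no reading.
- robot.camera_params(name): a dict with "mtx" (3x3 intrinsics, pixels), "k1" (the pictures are not rectified: a ray, as slopes to the right and down, at radius r is drawn at 1 + k1 r^2 times it, then the intrinsics apply), "R" (3x3) and "t" (3): a world point X has camera coordinates R X + t. Camera axes: x right, y down, z forward; pixel columns grow to the right and rows downward; lengths in m; the calibration is good to about 2 mm. A picture is of the moment at which its call begins. camera_params takes no time and is no camera call.
- robot.close_job(): hands the job in, once; it reports no verdict.
The state is a dict: "time": time; "joint_positions": joint angles; "qvel": joint speeds; "joint_torque": joint torques, N m; "tool_pos": TCP position; "ee_rot": TCP orientation; "wrist_force": force on the tool from outside, world axes, zero at the start; "wrist_torque": the same for the moment, N m; "width": finger opening in m.
Only numpy, scipy, OpenCV 4.12 (cv2) and the standard library are available. Lean on these libraries where they do the work, as an engineer would, in place of code of your own. Each camera call takes 0.05 s, during which the arm holds its last target.

## Working session

There is one attempt and no reset: what is moved stays moved. The work goes in short steps, Python scripts to look and compute and a tool call to move; the robot and the scene stay as the last step left them, time stands still between calls to the robot, and variables do not carry over. Pictures are saved under pics/ and viewed, and the job is handed in when it is done.

Besides the shell and the picture viewer there is one more tool, called after "Call:" by a JSON object that holds its "fn" and its "kwargs". move_arm: Moves the arm, as the interface text tells. Its arguments: {"type":"object","properties":{"increments":{"type":"array","items":{"type":"array","items":{"type":"array","items":{"type":"number","minimum":-1,"maximum":1}}}}},"required":["increments"]}

```bash
mkdir -p pics; cat > h.py <<'E'
import numpy as np, cv2
from bench import robot
def snap(n,tag):
    p,d=robot.snapshot(n); cv2.imwrite(f'pics/{tag}.png',cv2.cvtColor(p,cv2.COLOR_RGB2BGR)); np.savez(f'pics/{tag}.npz',p=p,d=d); return p,d
def world(n,uv,d=None,z=None):
    c=robot.camera_params(n);K=np.array(c['mtx']);k=c['k1'];R=np.array(c['R']);t=np.array(c['t'])
    uv=np.atleast_2d(np.array(uv,float))
    u=cv2.undistortPoints(uv.reshape(-1,1,2),K,np.array([k,0,0,0,0.])).reshape(-1,2)
    ray=np.c_[u,np.ones(len(u))]; o=-R.T@t; w=ray@R
    s=np.array(d).reshape(-1) if d is not None else (z-o[2])/w[:,2]
    return o+w*s[:,None]
E
python3 - <<'E'
from h import *
for n in('scene','top'):
    snap(n,n+'0'); c=robot.camera_params(n); print(n,-np.array(c['R']).T@np.array(c['t']))
o=robot.get_obs(); print(o, robot.tcp_to_tips)
E
```

```text
scene [ 0.26497602 -0.36693416  0.83144305]
top [0.45755738 0.05709055 0.98131998]
{'time': 0.1, 'joint_positions': array([ 1.09286888e+00,  8.78891531e-02,  1.37206674e+00, -3.85513269e-05,
        1.68356611e+00, -1.03135060e-01]), 'qvel': array([-1.95586302e-05, -3.19085090e-03, -3.14689239e-03,  6.82669168e-04,
        2.66245897e-04,  1.56935260e-03]), 'joint_torque': array([ 2.71435034e-03, -3.41250157e+01, -3.03303838e+01,  7.19431532e-02,
        3.03210528e-02, -8.96292022e-05]), 'tool_pos': array([0.20133015, 0.51173066, 0.40363488]), 'ee_rot': array([-3.13966961e+00, -1.60520345e-04,  2.76679581e+00]), 'wrist_force': array([ 0.18079876, -1.18269651, -0.38253471]), 'wrist_torque': array([ 0.02761733, -0.01128727, -0.02673765]), 'width': 0.0940444301326165} 0.1992
```

View pics/scene0.png

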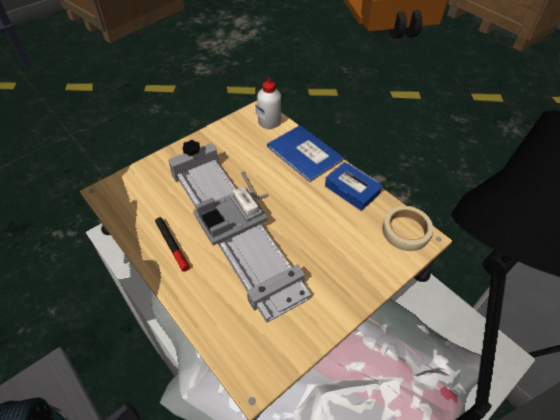

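View pics/top0.png

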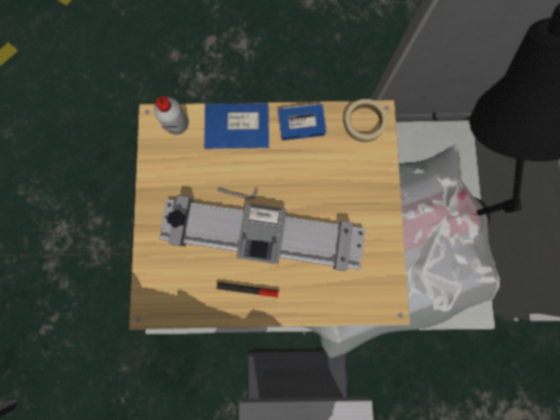

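The tall stop with the black knob is at the left of the top view (~(178,217)), which should be +y. The low stop is at ~(347,245), the button at ~(259,249) and the gauge at ~(264,214). Next I'll measure these points.

```bash
python3 - <<'E'
from h import *
a=np.load('pics/top0.npz');p,d=a['p'],a['d']
c=p[185:305,150:380]; cv2.imwrite('pics/topz.png',cv2.resize(c[:,:,::-1],None,fx=3.4,fy=3.4,interpolation=cv2.INTER_CUBIC))
a2=np.load('pics/scene0.npz');p2=a2['p']
cv2.imwrite('pics/scz.png',cv2.resize(p2[130:330,140:340][:,:,::-1],None,fx=3,fy=3,interpolation=cv2.INTER_CUBIC))
def blobs(p,n,box,z,thr=45,amin=40):
    x0,y0,x1,y1=box;m=np.zeros(p.shape[:2],np.uint8);m[y0:y1,x0:x1]=(p[y0:y1,x0:x1].max(2)<thr)*255
    N,l,s,ce=cv2.connectedComponentsWithStats(m)
    for i in range(1,N):
        if s[i,4]>amin: print(n,s[i],ce[i],world(n,ce[i],z=z).round(4))
blobs(p,'top',(235,230,290,270),.18)
blobs(p2,'scene',(190,195,240,240),.18)
blobs(p,'top',(160,195,200,240),.205)
blobs(p2,'scene',(170,130,215,165),.205)
# depth points
for n,A in(('top',a),('scene',a2)):
    pass
v,u=np.mgrid[185:305,150:380]
P=world('top',np.c_[u.ravel(),v.ravel()],d=d[185:305,150:380].ravel())
z=P[:,2]
for lo,hi,nm in((.150,.158,'rail'),(.166,.176,'deck'),(.176,.184,'btn/saddle'),(.19,.2,'lips/gauge'),(.2,.22,'knob')):
    q=P[(z>lo)&(z<hi)]; print(nm,len(q),q.min(0).round(3),q.max(0).round(3))
q=P[(z>.150)&(z<.158)]
r=cv2.minAreaRect(q[:,:2].astype(np.float32)*1000);print(r)
for x,y in((140,107),(394,107),(400,316),(139,318)): print(world('top',[x,y],z=.135).round(3))
E
```

```text
top [250 241  18  17 238] [258.40756303 248.74789916] [[0.5043 0.0998 0.18  ]]
scene [202 209  22  19 245] [212.20408163 217.99183673] [[0.5005 0.0969 0.18  ]]
top [168 210  18  17 200] [176.45  218.105] [[0.5685 0.2662 0.205 ]]
scene [170 130  26  13 176] [178.35795455 133.94318182] [[0.568  0.3177 0.205 ]]
scene [183 141  17  15 188] [191.06914894 147.89893617] [[0.5648 0.2624 0.205 ]]
rail 4281 [ 0.406 -0.131  0.15 ] [0.618 0.319 0.158]
deck 2000 [ 0.458 -0.1    0.166] [0.615 0.283 0.176]
btn/saddle 572 [ 0.476 -0.093  0.176] [0.621 0.288 0.184]
lips/gauge 511 [0.48  0.06  0.191] [0.589 0.139 0.2  ]
knob 247 [0.549 0.25  0.201] [0.587 0.286 0.216]
((500.2183837890625, 100.27430725097656), (441.54986572265625, 180.33258056640625), 80.22309875488281)
[[0.843 0.377 0.135]]
[[ 0.833 -0.218  0.135]]
[[ 0.359 -0.2    0.135]]
[[0.364 0.359 0.135]]
```

View pics/topz.png

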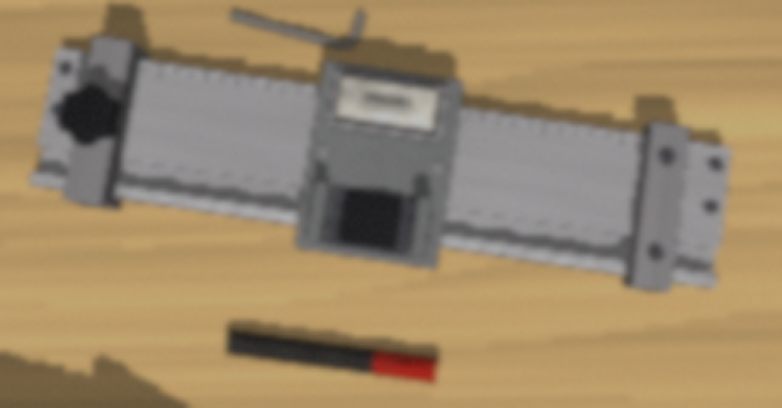

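View pics/scz.png

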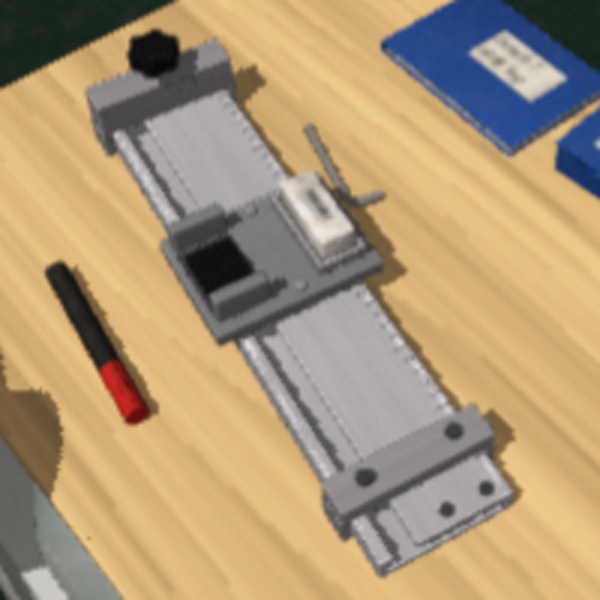

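```bash
python3 - <<'E'
from h import *
for n,box in(('top',(150,185,380,305)),('scene',(140,130,340,330))):
    a=np.load(f'pics/{n}0.npz');d=a['d'];x0,y0,x1,y1=box
    v,u=np.mgrid[y0:y1,x0:x1]
    P=world(n,np.c_[u.ravel(),v.ravel()],d=d[y0:y1,x0:x1].ravel());z=P[:,2]
    def rect(nm,m):
        q=P[m].astype(np.float32); r=cv2.minAreaRect(q[:,:2]*1000); print(n,nm,len(q),np.round(r[0],1),np.round(r[1],1),round(r[2],1),'zmed',np.median(q[:,2]).round(4)); return np.array(r[0])
    ok=(P[:,0]>.43)&(P[:,0]<.65)
    L=rect('low',ok&(z>.166)&(z<.178)&(P[:,1]<-.03))
    T=rect('tall',ok&(z>.178)&(z<.192)&(P[:,1]>.2))
    C=rect('deck',ok&(z>.164)&(z<.178)&(P[:,1]<.18)&(P[:,1]>.03))
    B=rect('btn',(z>.1755)&(z<.184)&(P[:,1]<.13)&(P[:,1]>.07)&(P[:,0]<.54))
    G=rect('gauge',(z>.19)&(z<.2)&(P[:,0]>.54)&(P[:,1]<.17))
    D=T-L; print('dist',np.hypot(*D),'yaw',np.degrees(np.arctan2(-D[0],D[1])),'C',(C-L)@D/np.hypot(*D),'Bdist along',(B-L)@D/np.hypot(*D))
E
```

```text
top low 624 [509.9 -80.6] [ 27.4 103.4] 80.7 zmed 0.1726
top tall 440 [568.1 267.6] [ 25.8 104.2] 80.6 zmed 0.1864
top deck 1378 [539.1  94.6] [ 89.7 120. ] 80.5 zmed 0.1723
top btn 276 [503.9 102.1] [53.3 37.8] 74.4 zmed 0.181
top gauge 335 [573.4  88.8] [59.7 24.5] 80.5 zmed 0.1962
dist 353.04613910304465 yaw -9.486450319499191 C 177.66008271553986 Bdist along 179.24073088187475
scene low 815 [508.  -83.7] [ 26.  104.2] 81.6 zmed 0.1717
scene tall 449 [565.7 263.9] [ 28.7 103.6] 82.1 zmed 0.1855
scene deck 1326 [537.2  91.1] [ 91.7 120.7] 80.8 zmed 0.1714
scene btn 297 [501.7 103.1] [46.9 36.8] 78.5 zmed 0.1804
scene gauge 328 [571.5  85. ] [60.6 24.7] 81.3 zmed 0.1952
dist 352.306077358253 yaw -9.425935907853496 C 177.25327703261425 Bdist along 183.26854165998108
```

Both views agree to about 3 mm, and the sizes and heights match the task. Rail yaw is −9.45°, the button is at about (0.5025, 0.099), and the tall stop is at about (0.567, 0.266). The carriage has about 118 mm to travel. I'll shut the jaws, lift and align first.

Call:
{"fn": "move_arm", "kwargs": {"increments": [[[0, 0, 0, -0.3, 0, 0, -0.07], [0, 0, 0, -0.6, 0, 0, -0.134], [0, 0, 0, -0.6, 0, 0, -0.134], [0, 0, 0, -0.6, 0, 0, -0.134]]]}}

```text
time: 0.43
tool_pos: [0.2014, 0.5118, 0.4666]
ee_rot: [3.138, 0.001, 2.976]
wrist_force: [-0.5, 0.5, -0.9]
width: 0.0707
```

Call:
{"fn": "move_arm", "kwargs": {"increments": [[[0, -0.3, -0.3, 0, 0, 0, 0], [0, -0.6, -0.58, 0, 0, 0, 0], [0, -0.9, -0.87, 0, 0, 0, 0], [0, -0.95, -0.9, 0, 0, 0, 0]]]}}

```text
time: 0.77
tool_pos: [0.2827, 0.4039, 0.4629]
ee_rot: [-3.137, 0.001, 2.971]
wrist_force: [-0.6, 1.2, -0.4]
width: 0.0441
```

Call:
{"fn": "move_arm", "kwargs": {"increments": [[[0, -0.3, -0.3, 0, 0, 0, 0], [0, -0.6, -0.58, 0, 0, 0, 0], [0, -0.9, -0.87, 0, 0, 0, 0], [0, -0.95, -0.9, 0, 0, 0, 0]]]}}

```text
time: 1.1
tool_pos: [0.3619, 0.2995, 0.4628]
ee_rot: [-3.138, -0.0, 2.97]
wrist_force: [-0.2, 1.0, -0.3]
width: 0.0176
```

Call:
{"fn": "move_arm", "kwargs": {"increments": [[[0, -0.3, -0.3, 0, 0, 0, 0], [0, -0.6, -0.58, 0, 0, 0, 0], [0, -0.9, -0.87, 0, 0, 0, 0], [0, -0.95, -0.9, 0, 0, 0, 0], [0, -0.95, -0.9, 0, 0, 0, 0], [0, -0.95, -0.9, 0, 0, 0, 0]]]}}

```text
time: 1.6
tool_pos: [0.4383, 0.1994, 0.4634]
ee_rot: [-3.142, -0.003, 2.977]
wrist_force: [0.1, -0.1, -0.2]
width: 0.0007
```

Call:
{"fn": "move_arm", "kwargs": {"increments": [[[0, -0.3, -0.3, 0, 0, 0, 0], [0, -0.6, -0.6, 0, 0, 0, 0], [0, -0.8, -0.83, 0, 0, 0, 0], [0, -0.8, -0.83, 0.2, 0, 0, 0], [0, -0.8, -0.83, 0.5, 0, 0, 0], [0, -0.8, -0.83, 0.5, 0, 0, 0], [0, -0.8, -0.83, 0.5, 0, 0, 0], [0, -0.8, -0.83, 0.5, 0, 0, 0]]]}}

```text
time: 2.27
tool_pos: [0.5033, 0.1054, 0.4159]
ee_rot: [3.141, 0.001, 2.98]
wrist_force: [0.3, -0.2, 0.3]
width: 0.0005
```

```bash
python3 - <<'E'
from h import *
p,d=snap('scene','s1');o=robot.get_obs();print(o['tool_pos'],o['ee_rot'],o['joint_positions'].round(2))
cv2.imwrite('pics/s1z.png',cv2.resize(p[130:280,140:340][:,:,::-1],None,fx=4,fy=4,interpolation=cv2.INTER_CUBIC))
E
```

```text
[0.50351365 0.10518964 0.41681334] [3.14046625e+00 3.04637596e-03 2.97940100e+00] [ 0.1   0.    1.43  0.    1.7  -1.31]
```

View pics/s1z.png

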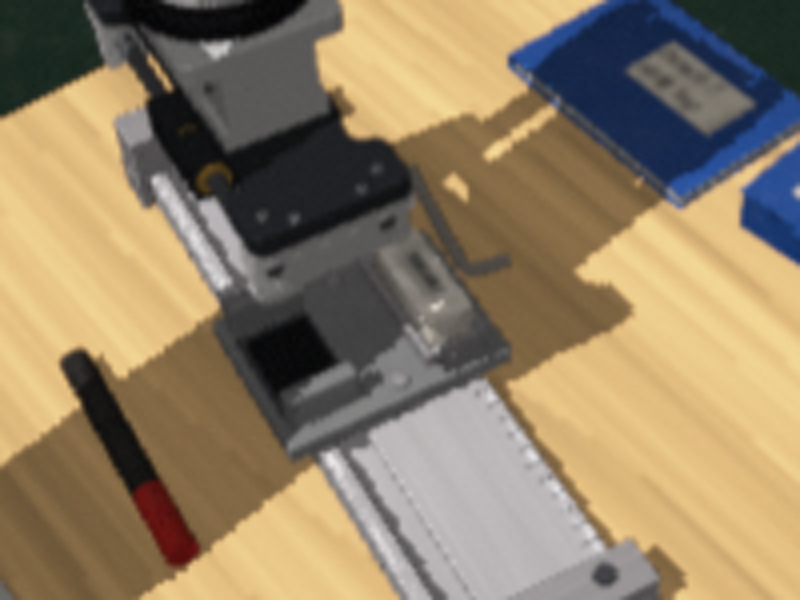

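```bash
python3 - <<'E'
from h import *
c=robot.camera_params('scene');R=np.array(c['R']);
f=lambda X:cv2.projectPoints(np.array([X]),cv2.Rodrigues(R)[0],np.array(c['t']),np.array(c['mtx']),np.array([c['k1'],0,0,0,0.]))[0].ravel()
for z in(.2175,.25,.3147): 
  q=f((.5035,.105,z)); print(q,(q-[140,130])*4)
d=np.load('pics/s1.npz')['d']
for X,Y in((300,270),(320,235),(300,200),(250,250),(290,350)):
  u,v=140+X//4,130+Y//4; print(X,Y,world('scene',[u,v],d=d[v,u]).round(3))
p,_=snap('top','t1')
cv2.imwrite('pics/t1z.png',cv2.resize(p[185:305,150:380][:,:,::-1],None,fx=3.4,fy=3.4,interpolation=cv2.INTER_CUBIC))
E
```

```text
[208.80493648 202.11107337] [275.21974593 288.44429347]
[206.69078977 190.48662694] [266.76315909 241.94650774]
[202.05882945 164.95600171] [248.2353178  139.82400684]
300 270 [[0.476 0.027 0.322]]
320 235 [[0.483 0.02  0.344]]
300 200 [[0.481 0.027 0.357]]
250 250 [[0.456 0.027 0.348]]
290 350 [[0.501 0.098 0.181]]
```

View pics/t1z.png

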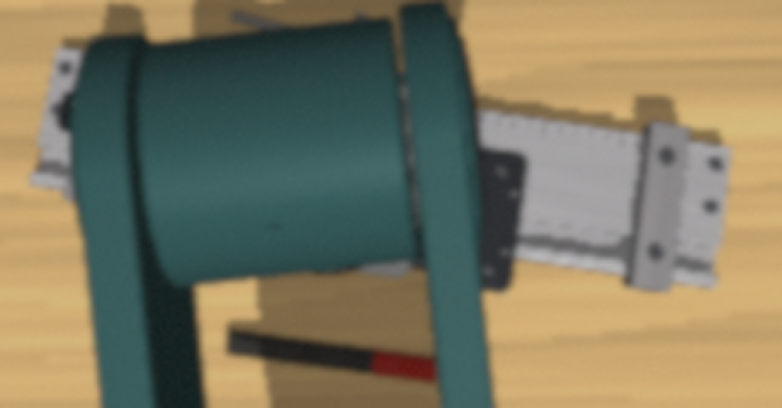

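Projecting the expected tip into the scene picture puts it at about (275,288) in the zoomed image, just hidden behind the gripper body. That is consistent with the tips being over the button. I'll lower in small steps and watch the force.

Call:
{"fn": "move_arm", "kwargs": {"increments": [[[0, 0, 0, 0.12, 0, 0, 0], [0, 0, 0, 0.24, 0, 0, 0], [0, 0, 0, 0.33, 0, 0, 0], [0, 0, 0, 0.34, 0, 0, 0], [0, 0, 0, 0.34, 0, 0, 0], [0, 0, 0, 0.34, 0, 0, 0]]]}}

```text
time: 2.87
tool_pos: [0.5036, 0.1038, 0.3805]
ee_rot: [-3.141, -0.001, 2.977]
wrist_force: [0.3, -0.1, -0.4]
width: 0.0005
```

Call:
{"fn": "move_arm", "kwargs": {"increments": [[[0, 0, 0, 0.01, 0, 0, 0], [0, 0, 0, 0.02, 0, 0, 0], [0, 0, 0, 0.03, 0, 0, 0], [0, 0, 0, 0.03, 0, 0, 0], [0, 0, 0, 0.03, 0, 0, 0]]]}}

```text
time: 3.28
tool_pos: [0.5036, 0.1038, 0.3784]
ee_rot: [3.141, 0.001, 2.977]
wrist_force: [-0.8, -0.5, 4.3]
width: 0.0007
```

Call:
{"fn": "move_arm", "kwargs": {"increments": [[[0, 0, 0, 0.01, 0, 0, 0], [0, 0, 0, 0.02, 0, 0, 0], [0, 0, 0, 0.02, 0, 0, 0], [0, 0, 0, 0.02, 0, 0, 0]]]}}

```text
time: 3.62
tool_pos: [0.5037, 0.1038, 0.3759]
ee_rot: [3.142, 0.0, 2.977]
wrist_force: [-0.9, -0.9, 3.9]
width: 0.0005
```

Call:
{"fn": "move_arm", "kwargs": {"increments": [[[0, 0, 0, 0.01, 0, 0, 0], [0, 0, 0, 0.015, 0, 0, 0], [0, 0, 0, 0.015, 0, 0, 0], [0, 0, 0, 0.015, 0, 0, 0]]]}}

```text
time: 3.95
tool_pos: [0.5037, 0.1038, 0.3745]
ee_rot: [3.142, 0.001, 2.977]
wrist_force: [-2.1, -0.4, 5.9]
width: 0.0002
```

```bash
python3 - <<'E'
from h import *
for i in range(3):
    o=robot.get_obs();print(o['time'],o['tool_pos'],o['wrist_force'].round(2))
E
```

```text
3.95 [0.50371169 0.10383671 0.37451751] [-2.13 -0.44  5.89]
3.95 [0.50371169 0.10383671 0.37451751] [-2.13 -0.44  5.89]
3.95 [0.50371169 0.10383671 0.37451751] [-2.13 -0.44  5.89]
```

Call:
{"fn": "move_arm", "kwargs": {"increments": [[[0, 0, 0.02, 0.005, 0, 0, 0], [0, 0, 0.05, 0.005, 0, 0, 0], [0, 0, 0.08, 0.005, 0, 0, 0], [0, 0, 0.11, 0.005, 0, 0, 0], [0, 0, 0.14, 0.005, 0, 0, 0], [0, 0, 0.17, 0.005, 0, 0, 0], [0, 0, 0.2, 0.005, 0, 0, 0], [0, 0, 0.2, 0.005, 0, 0, 0]]]}}

```text
time: 4.62
tool_pos: [0.5071, 0.1241, 0.3741]
ee_rot: [3.141, 0.001, 2.978]
wrist_force: [-0.7, 1.5, 4.9]
width: 0.0002
```

```bash
python3 - <<'E'
from h import *
p,d=snap('scene','s2');o=robot.get_obs();print(o['tool_pos'],o['wrist_force'].round(2))
cv2.imwrite('pics/s2z.png',cv2.resize(p[130:280,140:340][:,:,::-1],None,fx=4,fy=4,interpolation=cv2.INTER_CUBIC))
E
```

```text
[0.5070449  0.12405417 0.374126  ] [-1.13 -0.    5.3 ]
```

View pics/s2z.png

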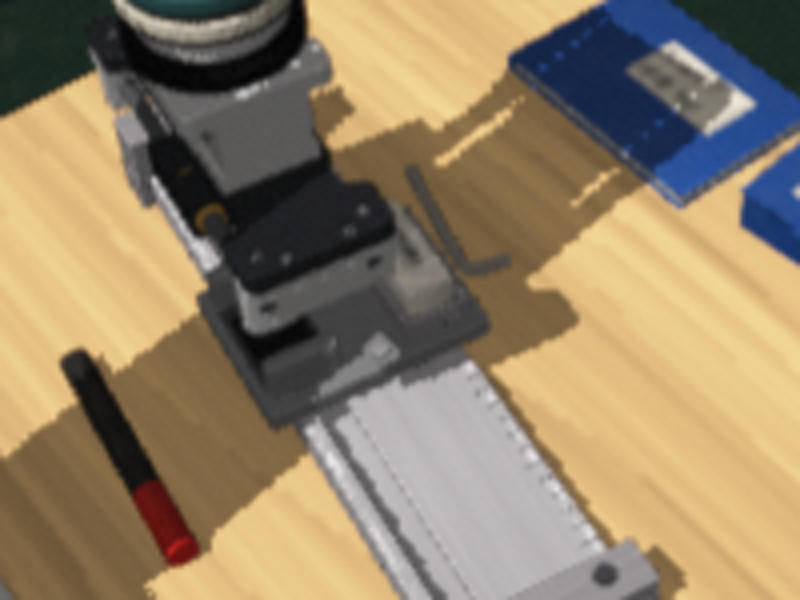

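The carriage is moving: its near corner went from (290,455) to about (275,425) in the zoomed image. I'll keep pushing and watch the height and force.

Call:
{"fn": "move_arm", "kwargs": {"increments": [[[0, 0, 0.03, 0, 0, 0, 0], [0, 0, 0.07, 0, 0, 0, 0], [0, 0, 0.11, 0, 0, 0, 0], [0, 0, 0.15, 0, 0, 0, 0], [0, 0, 0.19, 0, 0, 0, 0], [0, 0, 0.23, 0, 0, 0, 0], [0, 0, 0.27, 0, 0, 0, 0], [0, 0, 0.3, 0, 0, 0, 0]]]}}

```text
time: 5.33
tool_pos: [0.5119, 0.1534, 0.3741]
ee_rot: [3.141, 0.001, 2.977]
wrist_force: [-1.3, 0.0, 5.1]
width: 0.0007
```

Call:
{"fn": "move_arm", "kwargs": {"increments": [[[0, 0, 0.04, 0, 0, 0, 0], [0, 0, 0.08, 0, 0, 0, 0], [0, 0, 0.12, 0, 0, 0, 0], [0, 0, 0.16, 0, 0, 0, 0], [0, 0, 0.2, 0, 0, 0, 0], [0, 0, 0.24, 0, 0, 0, 0], [0, 0, 0.28, 0, 0, 0, 0], [0, 0, 0.3, 0, 0, 0, 0]]]}}

```text
time: 6.0
tool_pos: [0.5169, 0.1831, 0.3742]
ee_rot: [3.141, 0.001, 2.978]
wrist_force: [-0.7, -1.3, 5.9]
width: 0.0001
```

```bash
python3 - <<'E'
from h import *
p,d=snap('scene','s3');o=robot.get_obs();print(o['tool_pos'],o['wrist_force'].round(2))
cv2.imwrite('pics/s3z.png',cv2.resize(p[130:280,140:340][:,:,::-1],None,fx=4,fy=4,interpolation=cv2.INTER_CUBIC))
E
```

```text
[0.51688424 0.18340638 0.37416082] [-1.49 -0.3   5.88]
```

View pics/s3z.png

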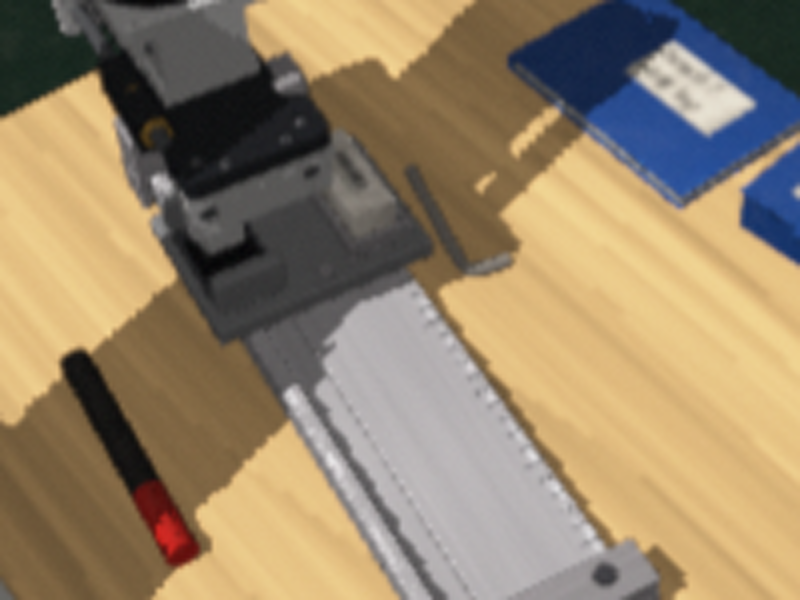

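```bash
cat >> h.py <<'E'
e=np.array([.1642,.9864]);n_=np.array([.9864,-.1642])
def edges(tag,n='scene'):
    d=np.load(f'pics/{tag}.npz')['d'];v,u=np.mgrid[130:330,140:340]
    P=world(n,np.c_[u.ravel(),v.ravel()],d=d[130:330,140:340].ravel())
    s=P[:,:2]@e; w=P[:,:2]@n_; z=P[:,2]
    C=np.array([.5372,.0911]); 
    s-=C@e; w-=C@n_
    out=[]
    for lo in range(-20,31,5):
        m=(abs(w-lo/1e3)<.003)&(z>.167)&(z<.175)&(s>-.05)&(s<.2)
        out.append(round(s[m].min()*1000,1) if m.any() else None)
    return np.array([x for x in out if x is not None])
E
python3 - <<'E'
from h import *
for t in('scene0','s1','s2','s3'): print(t,edges(t))
E
```

```text
scene0 [-45.8 -43.5 -44.3 -44.8 -44.6 -44.7 -44.9 -45.  -45.6 -44.1 -45.6]
s1 [-44.4 -45.  -45.  -44.6 -46.  -46.  -45.5 -44.7 -45.8 -45.8 -45.6]
s2 [-23.9 -25.3 -25.6 -23.3 -24.3 -24.3 -23.8 -24.8 -25.3 -24.7 -25. ]
s3 [35.6 34.9 36.3 34.8 35.3 35.5 35.7 35.4 34.5 35.1 33.9]
```

The carriage has gone 80 mm, matching the tip travel, so friction on the button is carrying it. About 38 mm remain.

Call:
{"fn": "move_arm", "kwargs": {"increments": [[[0, 0, 0.04, 0, 0, 0, 0], [0, 0, 0.08, 0, 0, 0, 0], [0, 0, 0.12, 0, 0, 0, 0], [0, 0, 0.16, 0, 0, 0, 0], [0, 0, 0.2, 0, 0, 0, 0], [0, 0, 0.24, 0, 0, 0, 0], [0, 0, 0.28, 0, 0, 0, 0], [0, 0, 0.3, 0, 0, 0, 0]]]}}

```text
time: 6.72
tool_pos: [0.5218, 0.2128, 0.3742]
ee_rot: [3.141, 0.001, 2.978]
wrist_force: [-1.6, -0.3, 5.4]
width: 0.0005
```

Call:
{"fn": "move_arm", "kwargs": {"increments": [[[0, 0, 0.02, 0, 0, 0, 0], [0, 0, 0.04, 0, 0, 0, 0], [0, 0, 0.06, 0, 0, 0, 0], [0, 0, 0.08, 0, 0, 0, 0], [0, 0, 0.1, 0, 0, 0, 0], [0, 0, 0.11, 0, 0, 0, 0], [0, 0, 0.12, 0, 0, 0, 0]]]}}

```text
time: 7.3
tool_pos: [0.5238, 0.2234, 0.374]
ee_rot: [-3.139, 0.001, 2.976]
wrist_force: [-0.6, -4.3, 5.9]
width: 0.0008
```

```bash
python3 - <<'E'
from h import *
p,d=snap('scene','s4');o=robot.get_obs();print(o['tool_pos'],o['wrist_force'].round(2));print(edges('s4'))
cv2.imwrite('pics/s4z.png',cv2.resize(p[110:260,120:320][:,:,::-1],None,fx=4,fy=4,interpolation=cv2.INTER_CUBIC))
E
```

```text
[0.52380049 0.22350237 0.37400759] [-1.88 -4.01  6.11]
[73.3 73.4 72.8 74.3 73.8 73.3 73.4 73.4 73.4 72.7 72.7]
```

View pics/s4z.png

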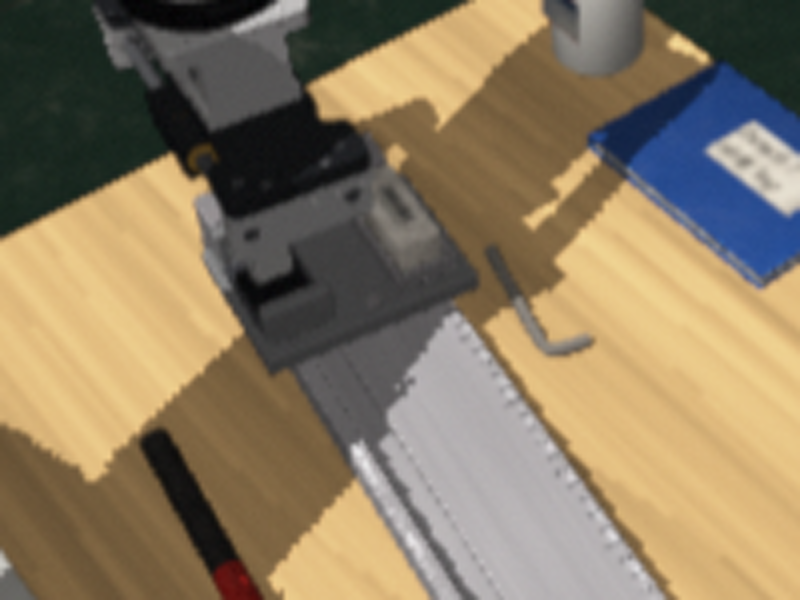

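The carriage has moved 118 mm, as expected, and the along-rail force rose to about 4 N, so it is against the stop. I'll lift straight up.

Call:
{"fn": "move_arm", "kwargs": {"increments": [[[0, 0, 0, -0.02, 0, 0, 0], [0, 0, 0, -0.04, 0, 0, 0], [0, 0, 0, -0.06, 0, 0, 0], [0, 0, 0, -0.08, 0, 0, 0], [0, 0, 0, -0.11, 0, 0, 0], [0, 0, 0, -0.11, 0, 0, 0]]]}}

```text
time: 7.85
tool_pos: [0.5237, 0.2246, 0.3845]
ee_rot: [3.141, -0.0, 2.978]
wrist_force: [0.8, -0.1, -0.5]
width: 0.0005
```

Call:
{"fn": "move_arm", "kwargs": {"increments": [[[0, 0, -0.04, -0.04, 0, 0, 0], [0, 0, -0.04, -0.2, 0, 0, 0], [0, 0, -0.04, -0.5, 0, 0, 0], [0, 0, -0.04, -0.8, 0, 0, 0], [0, 0, -0.04, -1, 0, 0, 0], [0, 0, -0.04, -1, 0, 0, 0]]]}}

```text
time: 8.35
tool_pos: [0.5227, 0.2202, 0.4907]
ee_rot: [3.137, 0.009, 2.977]
wrist_force: [0.2, -0.0, 1.3]
width: 0.0001
```

Call:
{"fn": "move_arm", "kwargs": {"increments": [[[0, 0.3, -0.3, 0, 0, 0, 0], [0, 0.6, -0.6, 0, 0, 0, 0], [0, 0.9, -0.9, 0, 0, 0, 0], [0, 1, -1, 0, 0, 0, 0], [0, 1, -1, 0, 0, 0, 0], [0, 1, -1, 0, 0, 0, 0]]]}}

```text
time: 8.85
tool_pos: [0.4075, 0.1377, 0.4841]
ee_rot: [3.141, 0.0, 2.977]
wrist_force: [0.9, 0.2, 0.3]
width: 0.0006
```

```bash
python3 - <<'E'
from h import *
p,d=snap('scene','s5');snap('top','t5');o=robot.get_obs();print(o['time'],o['tool_pos'],o['wrist_force'].round(2))
E
```

```text
8.95 [0.4085922  0.13829438 0.48386523] [-0.44 -0.23  0.77]
```

View pics/s5.png

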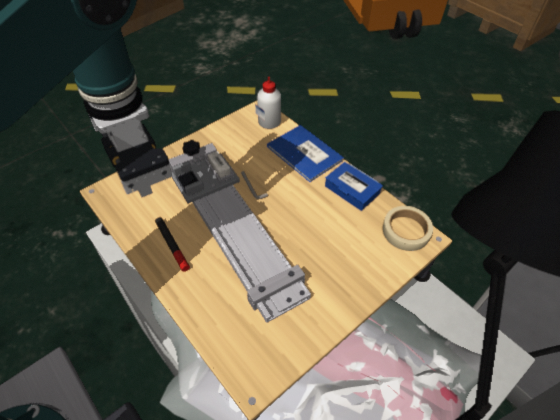

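View pics/t5.png

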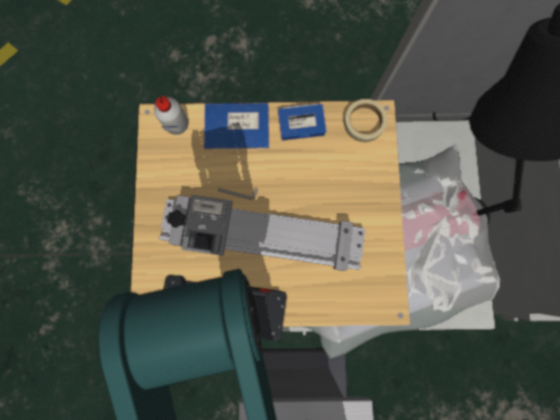

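```bash
python3 - <<'E'
from h import *
print(edges('s5'))
C=np.array([.5372,.0911])+.118*e
for n,t,t0,off in(('scene','s5','scene0',0),('top','t5','top0',np.array([.0019,.0035]))):
    def cloud(t):
        d=np.load(f'pics/{t}.npz')['d'];v,u=np.mgrid[0:420,0:560];return world(n,np.c_[u.ravel(),v.ravel()],d=d.ravel())
    for tt,c0 in((t0,np.array([.5372,.0911])),(t,C)):
        P=cloud(tt);c=c0+off;s=(P[:,:2]-c)@e;w=(P[:,:2]-c)@n_;z=P[:,2]
        b=(abs(w+.036)<.012)&(abs(s)<.013)&(z>.16)&(z<.19); dk=(abs(w)<.01)&(abs(s)<.03)&(z>.16)&(z<.19)
        g=(abs(w-.035)<.03)&(abs(s)<.044)&(z>.19)&(z<.2)
        gr=cv2.minAreaRect((np.c_[w,s][g]*1000).astype(np.float32))
        print(tt,'btn-deck mm',(np.median(z[b])-np.median(z[dk]))*1000,'gauge in carriage',np.round(gr[0],1),np.round(gr[1],1))
a=np.load('pics/scene0.npz')['p'].astype(int);b=np.load('pics/s5.npz')['p'].astype(int)
for p in(a,b):
    m=(p[...,0]>150)&(p[...,1]<60)&(p[...,2]<60);m[:200]=0;m[300:]=0;m[:,250:]=0; y,x=np.nonzero(m);print('marker red',x.mean(),y.mean())
E
```

```text
[72.7 72.7 73.  74.1 73.3 74.1 73.  73.2 73.2 72.6 73.3]
scene0 btn-deck mm 9.090559589287949 gauge in carriage [34.9 -0.4] [24.7 60.6]
s5 btn-deck mm 9.046756939262712 gauge in carriage [35.   0.9] [25.4 62.8]
top0 btn-deck mm 9.150055834882377 gauge in carriage [34.8 -0.1] [59.7 24.5]
t5 btn-deck mm 9.153749419955947 gauge in carriage [35.   0.5] [24.5 59.7]
marker red 179.01149425287358 259.60919540229884
marker red 182.17241379310346 264.8965517241379
```

The button is fully up again, 9 mm above the deck as at the start, and the carriage has stayed at 118 mm. The gauge block is still in its nest. The small shift in the marker's red mask (3–5 px) looks like the arm's shadow, so I'll check that together with the hand-in.

```bash
python3 - <<'E'
from h import *
for t in('scene0','s5'):
    p=np.load(f'pics/{t}.npz')['p'].astype(int); r=p[205:285,145:200]
    m=(r[...,0]>2.2*r[...,1])&(r[...,0]>60); y,x=np.nonzero(m); print(t,x.min(),x.max(),y.min(),y.max(),m.sum())
print(abs(robot.get_obs()['qvel']).max()); print(robot.close_job())
E
```

```text
scene0 28 44 45 65 178
s5 28 44 45 65 176
0.019797815669414406
the job is handed in; nothing more can be done
None
```

I pressed the lock button with the shut fingertips, slid the carriage along the rail to the tall stop with the star knob, then lifted straight off and moved clear. The job is handed in at about 9 s on the robot's clock.

| Check | Result |
|---|---|
| Carriage travel | About 118 mm, matching the 118 mm measured beforehand; the force along the rail rose to about 4 N at the stop |
| Lock button | Fully up, 9.0–9.2 mm above the deck as at the start, so the carriage should be locked |
| Carriage after release | Has not moved |
| Gauge block | In its nest; its measured position shifted at most about 1.3 mm, within the play |
| Marker | Not moved: a first mask was off by 3–5 px from the arm's shadow, and a shadow-tolerant one gave the same outline before and after |
| Hex key and tape | Look unmoved in the last pictures, judged by eye only |
| Wrist force | Highest reading about 6 N |

The two cameras disagreed by about 2–4 mm on absolute positions, but agreed to about 1 mm on distances within each view.

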